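Sound the fired mugs for cracks

TASK

I am listening for cracks in the mugs from this firing: first lightly tap the rim of the blue-glazed mug, which is known to be sound, so that I hear a good ring, then tap the rim of the bare brown biscuit mug to compare, and last tap that brown mug's handle to hear whether its joints are good. Tap with the fingertips, so gently that neither mug is shifted from its place, tipped or picked up. Leave the white mug and all the other pots and tools where they are, and leave both mugs standing upright.

Things in the scene. Friction and masses are not known exactly. Their poses are not given: they have to be found in the camera images.
- board: plywood ware board lying fixed on the bench, 190 x 760 x 18 mm, origin at the centre of its underside; its top, on which mugs, beaker and bud vase stand, is 18 mm above the bench; its own y runs along its length
- blue_mug: Blue-glazed handled mug upright on the board, origin at the centre of its underside, z up; 90 mm tall, wall radius 46, rim radius 51, about 0.5 kg (mass, friction vary). Its loop handle stands out along its own -x to 93 mm from the axis, facing the robot within about 1 rad. A level push of about 2 to 5 N rocks or slides it; pressed down it is rigid
- brown_mug: The bare brown biscuit-fired mug under test, same shape, size and weight as the blue mug; the three mugs stand in any order along the board, about 190 mm apart
- white_mug: The white-glazed mug, same shape, to be left alone
- blue_mug_rim: rolled rim band of the blue mug, part of the mug: a ring of 51 mm outer and 43 mm inner radius, 12 mm high, origin on the mug's axis at the band's underside, 78 mm above the mug's underside; it stands 5 mm proud of the wall, so a finger held straight down beside the mug meets it first
- brown_mug_rim: rolled rim band of the brown mug, part of the mug: a ring of 51 mm outer and 43 mm inner radius, 12 mm high, origin on the mug's axis at the band's underside, 78 mm above the mug's underside
- brown_mug_handle: loop handle of the brown mug, part of the mug, a round bar 13 mm thick from 10 to 75 mm above the underside, below the rim; origin and axes are those of the mug (the handle lies along its -x)
- brown_mug_handle_back (a point): the outermost point of the brown mug's handle, 93.5 mm from the mug's axis along its -x and 45 mm above its underside
- beaker: small buff beaker without handle, 60 mm across, 75 mm tall, on one end of the board, origin at the centre of its underside
- bud_vase: green glazed bud vase, 72 mm across, 110 mm tall, on the other end of the board, origin at the centre of its underside
- jar: buff round-bellied jar, 104 mm across, 128 mm tall, on the bench behind the board, origin at the centre of its underside
- glaze_pot: blue plastic glaze pot with white lid, 76 mm across, 100 mm tall, on the bench behind the board, origin at the centre of its underside
- trim_tool: loop trimming tool with wooden handle, 175 mm long, 13 mm thick, lying on the bench between robot and board, origin under the middle of its handle, long along its own y
- rib: flat dark wooden throwing rib, 50 x 100 x 7 mm, lying on the bench between robot and board, origin at the centre of its underside
Not all that is in view belongs to the job. What is meant by the blue_mug is not yellow, and is the larger of those in its own colour.

How it is judged:
By the outcome, as a careful person would: the job done as asked, in the order asked, and still so for the second after the job is handed in, with the robot touching nothing.
It also fails if it takes over 53 s, if anything falls off the work surface, if the arm or the gripper's body presses on something with over 40 N, if the wrist force passes 120 N, or if a joint passes its speed limit or range.

ROBOT

A 7-joint arm with a two-finger parallel gripper is mounted at the origin on the work surface. World frame = base frame: x ahead of the robot, y to its left, z up, the work surface at z = 0. Lengths are in m, angles in rad, forces in N, time in s.
With the tool pointing down it reaches from about 0.4 to 0.85 m from the base axis. Payload 10.4 kg.
Tool frame: the origin (TCP) lies at the centre of the arm's flange, where the gripper is bolted on; the fingertips stand 173 mm ahead of it and the grasp point (between the pads) lies 155 mm ahead of it; z points along the fingers, y is the line along which they close (so a half turn about z gives the same grasp; the last joint's range is limited). The gripper opens to 85 mm and grips with 20 to 120 N. Pads are 22 mm wide; open, the fingers measure 114 mm over their backs; the gripper's body (76 mm by 85 mm) begins 54 mm behind the grasp point. The pads swing forward as they close: fully open they stand 13 mm farther back than shut.
Start: joints at [-1.285, 0.332, -0.065, 1.46, 0.022, 1.35, -0.088], TCP at [0.19, 0.595, 0.405] pointing down, gripper open.
Joint ranges: [-2.6, 2.6], [-0.5, 2.12], [-1.47, 1.34], [0.16, 2.42], [-1.27, 4.41], [0.06, 2.06], [-2.6, 2.6]. Speed limits (rad/s): [2.22, 2.22, 2.79, 2.79, 3.14, 3.14, 3.14].

INTERFACE

Orientations are given as a unit quaternion [x, y, z, w].
In Python, from workcell import manip, viewer, finder gives the robot as it stands.
- The arm moves only by the tool arm_command, never from a script. Its argument "plan" is a list of rows, each an object with "dp": the shift along the tool's x, y, z in mm, a list of three; "spin": the turn about the tool's z in rad. A call has 1 to 5 rows; each row shifts and turns the commanded pose from where the row before left it, along the tool's axes as they then stand; what a row does not reach is not made up. A row lasts 1/10 s, in which the tool goes at most 50 mm and 8.59 degrees, less where a joint would pass 70% of its speed; a pose out of reach is approached as far as the arm can. A call is refused whole if a number of a shift passes 50 or a number of a turn 0.15, either way. A call with a gripper value outside its range is refused whole. "grip" is the closure, from -1 (fully open) to 1 (shut), set as the call begins (left out, the last holds). The fingers move at their own pace and stop on an object; "newtons" is the grip in N (left out, the last holds). Time passes only in rows, so rows that do not move let the fingers close. It gives the time, the measured TCP pose, the force, the opening and the grip force at its end, in the units of the state.
- manip.get_obs(): the state, without advancing time (a new reading comes with each control period).
- viewer.camera(name): name is "scene" or "top"; returns the picture (480x640x3 uint8, blue, green, red); there is no depth.
- viewer.camera_params(name): a dict with "vertical_fov" (degrees; the focal length in pixels is half the picture's height over the tangent of half this angle, whatever the lens; pixels are square), "cx", "cy" (the principal point, pixels), "k1" (the pictures are not rectified: a ray, as slopes to the right and down, at radius r is drawn at 1 + k1 r^2 times it, then the intrinsics apply), "R" (3x3) and "t" (3): a world point X has camera coordinates R X + t. Camera axes: x right, y down, z forward; pixel columns grow to the right and rows downward; lengths in m; the calibration is good to about 2 mm. A picture is of the moment at which its call begins. camera_params takes no time and is no camera call.
- manip.hand_in(): hands the job in; it is judged then, once.
Trained networks look in the newest picture that a camera, given by its name, has taken for a name from the list of things; names that differ only in an ending like _2 or _b are one class to them, and where a whole thing is asked for, a point or a joint stands for the part that bears it (a point fixed in the world has none). Each returns a list of dicts, best first, with "score" (0 to 1); they miss things now and then, are a little off and sometimes report something else, mostly with a low value. They report only what shows in the picture. A call takes as long as a camera call. They do not tell look-alikes from the thing itself.
- finder.find_in(camera, thing): "position" ([x, y, z] in m, in world coordinates, good to about 4 mm: the middle of the surface that is visible of it).
The state is a dict: "clock": time; "joint_pos": joint angles; "joint_velocities": joint speeds; "tau": joint torques, N m; "position": TCP position; "ee_rot": TCP orientation; "ft_force": force on the tool from outside, world axes, zero at the start; "torque": the same for the moment, N m; "grip_width": opening from 0.0 (shut) to 1.0 (fully open); "grasp_force": force on a finger pad.
Only numpy, scipy, OpenCV 4.12 (cv2) and the standard library are available. Lean on these libraries where they do the work, as an engineer would, in place of code of your own. Each camera call takes 0.05 s, during which the arm holds its last target. There are 200 camera calls.

## Working session

There is one attempt and no reset: what is moved stays moved. The work goes in short steps, Python scripts to look and compute and a tool call to move; the robot and the scene stay as the last step left them, time stands still between calls to the robot, and variables do not carry over. Pictures are saved under pics/ and viewed, at most 10 in all, crops included, and the job is handed in when it is done.

Besides the shell and the picture viewer there is one more tool, called as name(argument=value, ...) on one line, values as JSON. arm_command: Moves the arm, as the interface text tells. Its arguments: {"type":"object","properties":{"plan":{"type":"array","items":{"type":"object","properties":{"dp":{"type":"array","items":{"type":"number"}},"spin":{"type":"number"}}}},"grip":{"type":"number"},"newtons":{"type":"number"}},"required":["plan"]}

```bash
mkdir -p pics
python3 - <<'E'
from workcell import manip, viewer, finder
import cv2
o=manip.get_obs(); print({k:o[k] for k in('clock','position','ee_rot','ft_force','grip_width')})
for c in('scene','top'):
    cv2.imwrite(f'pics/{c}0.png',viewer.camera(c))
    for n in('blue_mug','brown_mug','white_mug','brown_mug_handle','blue_mug_rim','brown_mug_rim'):
        print(c,n,[( [round(float(v),3) for v in d['position']],round(d['score'],2)) for d in finder.find_in(c,n)][:3])
    p=viewer.camera_params(c);print(p)
E
```

```text
{'clock': 0.0, 'position': array([0.18989556, 0.59532329, 0.40390638]), 'ee_rot': array([ 1.53781970e-01,  9.88104557e-01, -6.96296233e-04, -7.82182642e-05]), 'ft_force': array([-0.52716467,  0.46002061,  0.77527297]), 'grip_width': 1.00107937656464}
scene blue_mug [([0.562, -0.0, 0.077], 0.86), ([0.357, 0.107, 0.059], 0.79), ([0.396, -0.039, 0.05], 0.76)]
scene brown_mug [([0.568, -0.209, 0.076], 0.96)]
scene white_mug [([0.616, 0.163, 0.08], 0.62)]
scene brown_mug_handle []
scene blue_mug_rim [([0.56, -0.012, 0.102], 0.9), ([0.335, 0.096, 0.087], 0.84), ([0.4, -0.043, 0.06], 0.48)]
scene brown_mug_rim [([0.564, -0.224, 0.106], 0.78)]
{'vertical_fov': 55.37586323744996, 'cx': 331.1173360777633, 'cy': 239.03057532185332, 'k1': -0.08540904609206497, 'R': array([[-0.58570637,  0.81020322, -0.02277689],
       [ 0.4810806 ,  0.32488863, -0.81425354],
       [-0.65231089, -0.48787101, -0.58006239]]), 't': array([ 0.31421474, -0.21649803,  1.28792157])}
top blue_mug [([0.558, -0.019, 0.027], 0.92), ([0.393, -0.045, 0.003], 0.71), ([0.325, 0.102, 0.027], 0.56)]
top brown_mug [([0.554, -0.241, 0.051], 0.71)]
top white_mug [([0.606, 0.16, 0.051], 0.77), ([0.329, 0.315, 0.009], 0.65), ([0.657, 0.305, 0.06], 0.29)]
top brown_mug_handle [([0.495, -0.246, 0.084], 0.69), ([0.771, 0.141, 0.106], 0.55)]
top blue_mug_rim [([0.549, -0.019, 0.107], 0.98), ([0.398, -0.049, 0.066], 0.76), ([0.329, 0.097, 0.09], 0.59)]
top brown_mug_rim [([0.555, -0.231, 0.106], 0.85), ([0.549, -0.02, 0.109], 0.73)]
{'vertical_fov': 43.25209929827729, 'cx': 316.73768608268614, 'cy': 233.39003906221842, 'k1': -0.13347984157175294, 'R': array([[ 0.01872061, -0.99980475,  0.00632424],
       [-0.99718806, -0.01912994, -0.07245703],
       [ 0.07256387, -0.00495002, -0.99735148]]), 't': array([-0.00903338,  0.54902642,  1.16956656])}
```

View pics/scene0.png

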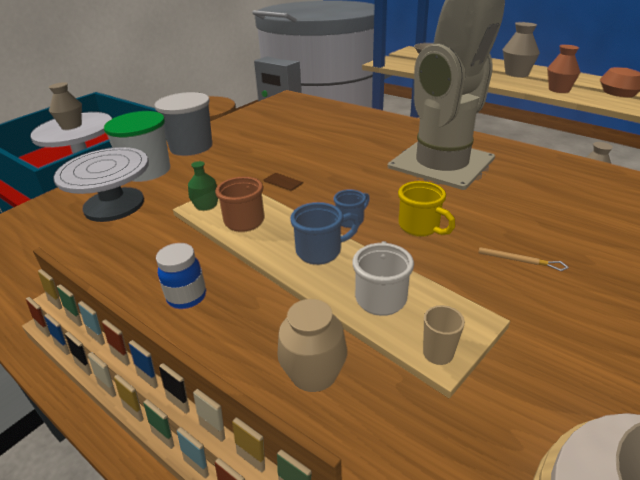

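View pics/top0.png

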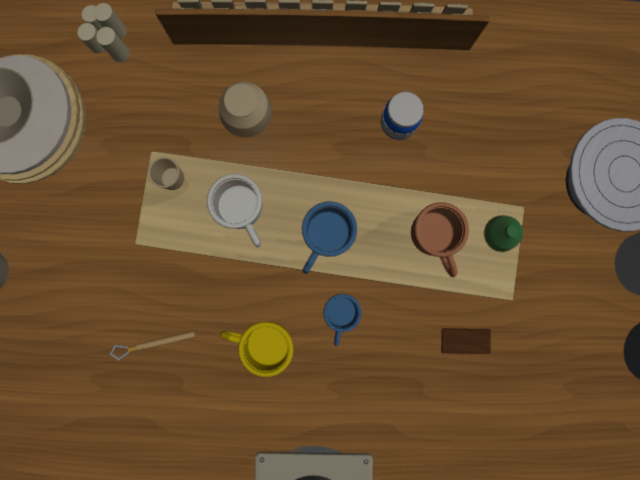

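The top view shows the larger blue mug at (329,230), with its handle toward (308,270). The brown mug is at (440,231), with its handle toward (452,272). The small blue mug at (342,313) and the yellow mug at (266,350) are decoys.

```bash
cat > h.py <<'E'
import numpy as np, cv2
from scipy.optimize import least_squares
from workcell import viewer
def cam(c):
    p=viewer.camera_params(c); f=240/np.tan(np.radians(p['vertical_fov'])/2)
    return p,np.array([[f,0,p['cx']],[0,f,p['cy']],[0,0,1]]),np.array([p['k1'],0,0,0])
def plane(c,uv,z):
    p,K,D=cam(c); s=cv2.undistortPoints(np.float64(uv).reshape(-1,1,2),K,D)[:,0]
    R=np.array(p['R']);o=-R.T@p['t'];d=np.c_[s,np.ones(len(s))]@R
    return (o+d*((z-o[2])/d[:,2])[:,None])[:,:2]
def mug(im,c,seed,lo,hi):
    m=cv2.inRange(cv2.cvtColor(im,cv2.COLOR_BGR2HSV),lo,hi)
    m=cv2.morphologyEx(m,cv2.MORPH_CLOSE,np.ones((5,5)))
    n,l,s,_=cv2.connectedComponentsWithStats(m)
    k=np.argmax([0]+[s[i,4]for i in range(1,n) if True]) if seed is None else l[seed[1],seed[0]]
    ct=max(cv2.findContours(np.uint8(l==k),0,cv2.CHAIN_APPROX_NONE)[0],key=len)[:,0]
    P=plane(c,ct,.108); c0=P.mean(0)
    r=least_squares(lambda q:np.hypot(*(P-q[:2]).T)-q[2],[*c0,.05],loss='soft_l1',f_scale=.001)
    H=plane(c,ct,.063); d=np.hypot(*(H-r.x[:2]).T); w=d>.075
    hm=H[w].mean(0) if w.any() else None
    return r.x,s[k],hm,(d.max())
E
python3 - <<'E'
from h import *
im=cv2.imread('pics/top0.png')
hsv=cv2.cvtColor(im,cv2.COLOR_BGR2HSV)
for u,v in((329,230),(308,267),(440,231),(452,268),(465,230),(400,260),(400,300)):print(hsv[v,u])
for nm,s,lo,hi in(('blue',(329,230),(95,80,40),(120,255,255)),('brown',(440,231),(0,100,50),(10,185,255))):
    x,st,h,d=mug(im,'top',s,lo,hi);print(nm,x.round(4),st,h,d, None if h is None else np.arctan2(*(h-x[:2])[::-1]))
E
```

```text
[105 137 108]
[104 138  94]
[ 10 131 128]
[ 10 145  93]
[ 10 136 111]
[ 21  96 151]
[ 15 159 106]
blue [ 0.5512 -0.0203  0.0491] [ 303  202   54   71 2424] [0.4787177  0.02035022] 0.08944259887422056 2.6299656890864846
brown [ 0.5392 -0.2219  0.0408] [ 414  215   54   61 1303] [ 0.47225878 -0.25826031] 0.07705893146218311 -2.6434794276599685
```

arm_command(plan=[{"dp": [0, 0, 0], "spin": -0.1}, {"dp": [0, 0, 0], "spin": -0.1}, {"dp": [0, 0, 0], "spin": -0.109}], grip=1, newtons=20)

```text
clock: 1.0
position: [0.1899, 0.5954, 0.4048]
ee_rot: [-0.002, 1.0, 0.0, 0.0]
ft_force: [-0.5, -0.4, -0.6]
grip_width: 0.515
grasp_force: 0.0
```

Run:
```python
from h import *
im=cv2.imread('pics/top0.png')
x,st,h,d=mug(im,'top',(440,231),(3,108,35),(14,170,255));print(x.round(4),st,h,d, None if h is None else np.arctan2(*(h-x[:2])[::-1]))
hsv=cv2.cvtColor(im,cv2.COLOR_BGR2HSV)
m=cv2.inRange(hsv,(3,108,35),(14,170,255));cv2.imwrite('pics/m.png',cv2.resize(np.hstack([cv2.cvtColor(m,8),im])[190:300,:],None,fx=1,fy=1)[:, 380:] if 0 else cv2.resize(np.hstack([cv2.cvtColor(m,8)[190:300,380:500],im[190:300,380:500]]),None,fx=3,fy=3))
```

```text
[ 0.5512 -0.2246  0.0521] [ 411  203   58   73 2631] [ 0.47615442 -0.25936515] 0.08819304043529594 -2.708189769584168
```

arm_command(plan=[{"dp": [-26, -40, 0]}, {"dp": [-26, -40, 0]}, {"dp": [-26, -40, 0]}, {"dp": [-26, -40, 0]}, {"dp": [-26, -40, 0]}])

```text
invalid input at $.plan[0]: expected keys dp, spin
```

arm_command(plan=[{"dp": [-26, -40, 0]}, {"dp": [-26, -40, 0]}, {"dp": [-26, -40, 0]}, {"dp": [-26, -40, 0]}, {"dp": [-26, -40, 0]}])

```text
invalid input at $.plan[0]: expected keys dp, spin
```

View pics/m.png

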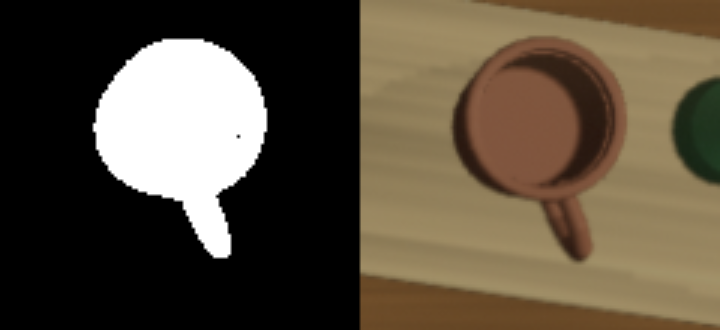

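arm_command(plan=[{"dp": [-26, -40, 0], "spin": 0}, {"dp": [-26, -40, 0], "spin": 0}, {"dp": [-26, -40, 0], "spin": 0}, {"dp": [-26, -40, 0], "spin": 0}, {"dp": [-26, -40, 0], "spin": 0}])

```text
clock: 1.5
position: [0.3207, 0.3936, 0.4049]
ee_rot: [-0.0, 1.0, 0.0, 0.0]
ft_force: [0.8, -0.6, 0.6]
grip_width: 0.003
grasp_force: 0.0
```

arm_command(plan=[{"dp": [-26, -40, 0], "spin": 0}, {"dp": [-26, -40, 0], "spin": 0}, {"dp": [-26, -40, 0], "spin": 0}, {"dp": [-26, -40, 0], "spin": 0}, {"dp": [-26, -40, 0], "spin": 0}])

```text
clock: 2.0
position: [0.4507, 0.1936, 0.4051]
ee_rot: [-0.0, 1.0, 0.0, 0.0]
ft_force: [0.3, 0.7, -0.0]
grip_width: -0.001
grasp_force: 0.0
```

Run:
```python
from h import *
c=plane('top',[(442.3,229.3)],.108)[0]; print(c)
for z in(.063,.08,.093):
    h=plane('top',[(451.5,272.5)],z)[0]; print(z,h,np.hypot(*(h-c)),np.arctan2(*(h-c)[::-1]))
```

```text
[ 0.55462298 -0.22817703]
0.063 [ 0.47634092 -0.25598182] 0.08307339136060514 -2.8003041619587927
0.08 [ 0.47613933 -0.25206763] 0.08203928850191797 -2.846101996901354
0.093 [ 0.47598517 -0.24907443] 0.08136710878182266 -2.8818534029223204
```

arm_command(plan=[{"dp": [-30, -40, 0], "spin": 0}, {"dp": [-30, -40, 0], "spin": 0}, {"dp": [-30, -40, 0], "spin": 0}, {"dp": [-30, -40, 0], "spin": 0}, {"dp": [-26, -40, 0], "spin": 0}])

```text
clock: 2.5
position: [0.5971, -0.0061, 0.4049]
ee_rot: [-0.0, 1.0, 0.0, 0.0]
ft_force: [1.0, 1.9, 0.6]
grip_width: -0.002
grasp_force: 0.0
```

arm_command(plan=[{"dp": [0, -14, 40], "spin": 0}, {"dp": [0, 0, 40], "spin": 0}, {"dp": [0, 0, 20], "spin": 0}, {"dp": [0, 0, 10], "spin": 0}, {"dp": [0, 0, 0], "spin": 0}])

```text
clock: 3.0
position: [0.5958, -0.0183, 0.2939]
ee_rot: [-0.0, 1.0, -0.0, -0.001]
ft_force: [-0.4, -0.2, 0.5]
grip_width: -0.001
grasp_force: 0.0
```

Run:
```python
from h import *
a=viewer.camera('scene');b=viewer.camera('top')
cv2.imwrite('pics/a1.png',np.hstack([cv2.resize(a[140:300,180:380],None,fx=2,fy=2),cv2.resize(b[150:310,250:450],None,fx=2,fy=2)]))
```

```text
(no output)
```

View pics/a1.png

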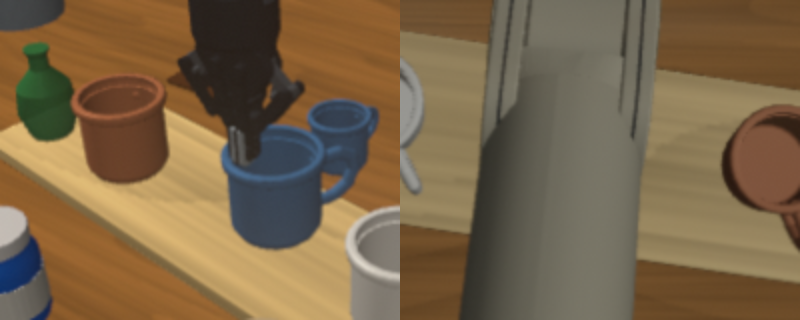

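The fingertip at scene pixel (300,221) is just above the far side of the blue mug's rim, so I'll descend slowly.

arm_command(plan=[{"dp": [0, 0, 4], "spin": 0}, {"dp": [0, 0, 3], "spin": 0}, {"dp": [0, 0, 0], "spin": 0}, {"dp": [0, 0, 0], "spin": 0}])

```text
clock: 3.5
position: [0.5961, -0.0184, 0.2879]
ee_rot: [-0.0, 1.0, 0.0, 0.0]
ft_force: [-0.0, -0.8, 0.4]
grip_width: 0.002
grasp_force: 0.0
```

arm_command(plan=[{"dp": [0, 0, 1], "spin": 0}, {"dp": [0, 0, 1], "spin": 0}, {"dp": [0, 0, 0], "spin": 0}])

```text
clock: 3.8
position: [0.596, -0.0185, 0.2856]
ee_rot: [-0.0, 1.0, 0.0, -0.0]
ft_force: [0.1, 0.5, 0.1]
grip_width: 0.002
grasp_force: 0.0
```

arm_command(plan=[{"dp": [0, 0, 1], "spin": 0}, {"dp": [0, 0, 1], "spin": 0}, {"dp": [0, 0, 0], "spin": 0}])

```text
clock: 4.1
position: [0.596, -0.0185, 0.2835]
ee_rot: [-0.0, 1.0, 0.0, -0.0]
ft_force: [0.3, -0.1, -0.2]
grip_width: -0.001
grasp_force: 0.0
```

arm_command(plan=[{"dp": [0, 0, 1], "spin": 0}, {"dp": [0, 0, 0], "spin": 0}])

```text
clock: 4.3
position: [0.596, -0.0185, 0.2825]
ee_rot: [-0.0, 1.0, 0.0, -0.0]
ft_force: [-0.2, 0.2, 0.1]
grip_width: -0.002
grasp_force: 0.0
```

arm_command(plan=[{"dp": [0, 0, 1], "spin": 0}, {"dp": [0, 0, 0], "spin": 0}])

```text
clock: 4.5
position: [0.5961, -0.0185, 0.2817]
ee_rot: [-0.0, 1.0, 0.0, 0.0]
ft_force: [0.1, -0.0, 0.1]
grip_width: 0.003
grasp_force: 0.0
```

arm_command(plan=[{"dp": [0, 0, 1], "spin": 0}, {"dp": [0, 0, 0], "spin": 0}])

```text
clock: 4.7
position: [0.5964, -0.0185, 0.2815]
ee_rot: [-0.0, 1.0, 0.0, 0.001]
ft_force: [-0.9, -0.1, 6.7]
grip_width: 0.0
grasp_force: 3.3
```

Clear contact with a 6.7 N vertical press. I'll lift and go to the brown mug.

arm_command(plan=[{"dp": [0, 0, -5], "spin": 0}, {"dp": [0, 0, -30], "spin": 0}, {"dp": [0, 0, -25], "spin": 0}, {"dp": [0, -30, 0], "spin": 0}, {"dp": [0, -45, 0], "spin": 0}])

```text
clock: 5.2
position: [0.5967, -0.0912, 0.3417]
ee_rot: [-0.003, 1.0, 0.001, 0.001]
ft_force: [1.2, 0.2, -0.1]
grip_width: -0.003
grasp_force: 0.0
```

arm_command(plan=[{"dp": [-2, -45, 0], "spin": 0}, {"dp": [-2, -45, 0], "spin": 0}, {"dp": [0, -44, 0], "spin": 0}, {"dp": [0, 0, 20], "spin": 0}, {"dp": [0, 0, 25], "spin": 0}])

```text
clock: 5.7
position: [0.5999, -0.2298, 0.2963]
ee_rot: [0.002, 1.0, -0.001, 0.001]
ft_force: [1.2, 1.5, 0.1]
grip_width: -0.003
grasp_force: 0.0
```

arm_command(plan=[{"dp": [0, 0, 4], "spin": 0}, {"dp": [0, 0, 4], "spin": 0}, {"dp": [0, 0, 2], "spin": 0}, {"dp": [0, 0, 0], "spin": 0}])

```text
clock: 6.1
position: [0.6004, -0.2273, 0.2865]
ee_rot: [-0.0, 1.0, -0.0, 0.001]
ft_force: [-0.3, 0.4, 0.4]
grip_width: 0.0
grasp_force: 0.0
```

Run:
```python
from h import *
a=viewer.camera('scene');b=viewer.camera('top')
cv2.imwrite('pics/a2.png',np.hstack([cv2.resize(a[140:300,160:360],None,fx=2,fy=2),cv2.resize(b[150:310,290:490],None,fx=2,fy=2)]))
```

```text
(no output)
```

View pics/a2.png

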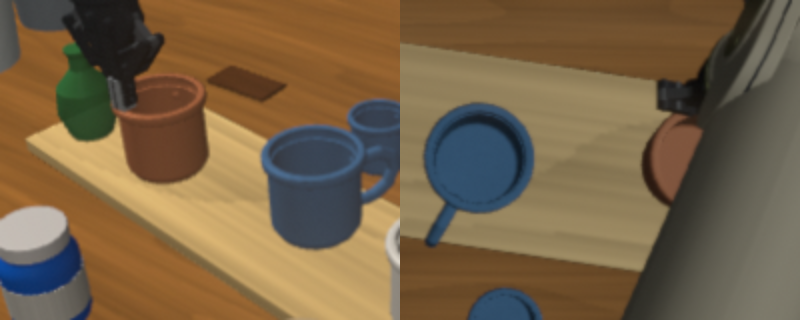

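The tip at scene pixel (221,194) is over the far side of the brown rim. I'll trim a few mm toward the mug axis and descend.

arm_command(plan=[{"dp": [2, 3, 2], "spin": 0}, {"dp": [0, 0, 1], "spin": 0}, {"dp": [0, 0, 0], "spin": 0}])

```text
clock: 6.5
position: [0.5981, -0.2242, 0.2826]
ee_rot: [-0.0, 1.0, 0.0, -0.0]
ft_force: [-0.5, -0.4, 0.4]
grip_width: 0.003
grasp_force: 0.0
```

arm_command(plan=[{"dp": [0, 0, 0.7], "spin": 0}, {"dp": [0, 0, 0], "spin": 0}])

```text
clock: 6.7
position: [0.5981, -0.2245, 0.2819]
ee_rot: [-0.0, 1.0, 0.0, -0.0]
ft_force: [0.4, 0.8, 0.1]
grip_width: -0.003
grasp_force: 0.0
```

arm_command(plan=[{"dp": [0, 0, 0.7], "spin": 0}, {"dp": [0, 0, 0], "spin": 0}])

```text
clock: 6.9
position: [0.5982, -0.2246, 0.2816]
ee_rot: [-0.0, 1.0, 0.0, 0.0]
ft_force: [-1.1, 0.5, 4.9]
grip_width: 0.002
grasp_force: 1.9
```

arm_command(plan=[{"dp": [0, 0, -5], "spin": 0}, {"dp": [0, 0, -40], "spin": 0}, {"dp": [38, -9, 0], "spin": 0}, {"dp": [40, -10, 0], "spin": 0}, {"dp": [38, -9, 0], "spin": 0}])

```text
clock: 7.4
position: [0.4805, -0.253, 0.3265]
ee_rot: [-0.0, 1.0, -0.0, 0.0]
ft_force: [-0.3, -1.0, 0.3]
grip_width: 0.002
grasp_force: 0.0
```

arm_command(plan=[{"dp": [0, 0, 25], "spin": 0}, {"dp": [0, 0, 20], "spin": 0}, {"dp": [0, 0, 5], "spin": 0}, {"dp": [0, 0, 0], "spin": 0}, {"dp": [0, 0, 0], "spin": 0}])

```text
clock: 7.9
position: [0.4826, -0.2526, 0.2771]
ee_rot: [-0.0, 1.0, -0.0, 0.0]
ft_force: [0.7, -0.3, 0.1]
grip_width: -0.0
grasp_force: 0.0
```

Run:
```python
from h import *
a=viewer.camera('scene');b=viewer.camera('top')
cv2.imwrite('pics/a3.png',np.hstack([cv2.resize(a[110:270,160:360],None,fx=2,fy=2),cv2.resize(b[170:330,340:540],None,fx=2,fy=2)]))
```

```text
(no output)
```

View pics/a3.png

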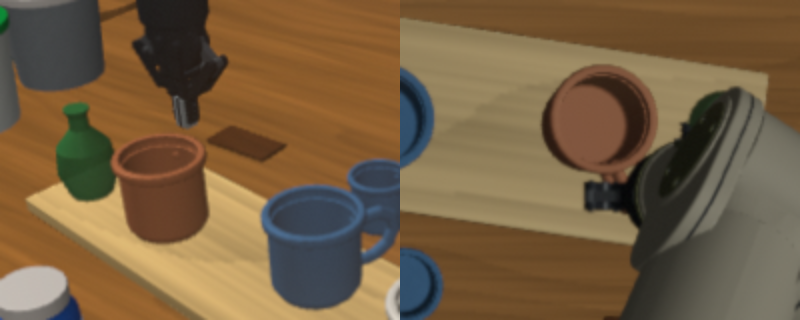

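The tip at scene pixel (253,172) is behind the brown mug over the handle, clear of the rim. The brown mug hasn't moved.

arm_command(plan=[{"dp": [0, 0, 3], "spin": 0}, {"dp": [0, 0, 3], "spin": 0}, {"dp": [0, 0, 2], "spin": 0}, {"dp": [0, 0, 0], "spin": 0}])

```text
clock: 8.4
position: [0.482, -0.2524, 0.2679]
ee_rot: [-0.0, 1.0, 0.0, -0.0]
ft_force: [-0.3, 0.4, 0.8]
grip_width: 0.001
grasp_force: 0.0
```

arm_command(plan=[{"dp": [0, 0, 0.5], "spin": 0}, {"dp": [0, 0, 0.5], "spin": 0}, {"dp": [0, 0, 0], "spin": 0}])

```text
clock: 8.7
position: [0.4821, -0.2525, 0.2673]
ee_rot: [-0.0, 1.0, 0.0, 0.0]
ft_force: [0.5, -0.1, 0.6]
grip_width: 0.001
grasp_force: 0.0
```

arm_command(plan=[{"dp": [0, 0, 0.5], "spin": 0}, {"dp": [0, 0, 0], "spin": 0}])

```text
clock: 8.9
position: [0.4821, -0.2525, 0.2667]
ee_rot: [-0.0, 1.0, 0.0, -0.0]
ft_force: [-0.1, 0.8, 0.6]
grip_width: -0.001
grasp_force: 0.0
```

arm_command(plan=[{"dp": [0, 0, 0.5], "spin": 0}, {"dp": [0, 0, 0], "spin": 0}])

```text
clock: 9.1
position: [0.4821, -0.2525, 0.2662]
ee_rot: [-0.0, 1.0, 0.0, -0.0]
ft_force: [-0.1, -0.2, 0.8]
grip_width: -0.003
grasp_force: 0.0
```

arm_command(plan=[{"dp": [0, 0, 0.4], "spin": 0}, {"dp": [0, 0, 0], "spin": 0}])

```text
clock: 9.3
position: [0.4821, -0.2525, 0.266]
ee_rot: [-0.0, 1.0, 0.0, 0.0]
ft_force: [-0.1, 0.2, 1.3]
grip_width: 0.002
grasp_force: 0.6
```

arm_command(plan=[{"dp": [0, 0, 0.4], "spin": 0}, {"dp": [0, 0, 0], "spin": 0}])

```text
clock: 9.5
position: [0.4821, -0.2526, 0.2657]
ee_rot: [-0.0, 1.0, 0.0, 0.0]
ft_force: [-0.7, 0.9, 5.4]
grip_width: -0.001
grasp_force: 2.2
```

arm_command(plan=[{"dp": [0, 0, 0.4], "spin": 0}, {"dp": [0, 0, 0], "spin": 0}])

```text
clock: 9.7
position: [0.482, -0.2527, 0.2655]
ee_rot: [0.0, 1.0, 0.0, 0.0]
ft_force: [-3.1, 0.7, 7.4]
grip_width: -0.002
grasp_force: 3.8
```

Handle tapped. I'll lift clear and check the mugs.

arm_command(plan=[{"dp": [0, 0, -4], "spin": 0}, {"dp": [0, 0, -30], "spin": 0}, {"dp": [0, 0, -45], "spin": 0}, {"dp": [0, 0, -45], "spin": 0}, {"dp": [0, 0, -20], "spin": 0}])

```text
clock: 10.2
position: [0.4823, -0.253, 0.4132]
ee_rot: [0.0, 1.0, -0.001, 0.002]
ft_force: [0.8, -0.4, 0.7]
grip_width: 0.008
grasp_force: 0.0
```

arm_command(plan=[{"dp": [0, -45, 0], "spin": 0}, {"dp": [0, -45, 0], "spin": 0}, {"dp": [0, -45, 0], "spin": 0}, {"dp": [0, -45, 0], "spin": 0}, {"dp": [0, 0, 0], "spin": 0}])

```text
clock: 10.7
position: [0.4794, -0.438, 0.408]
ee_rot: [0.004, 1.0, -0.001, -0.002]
ft_force: [-0.4, 0.9, -0.6]
grip_width: 0.002
grasp_force: 0.0
```

Run:
```python
from h import *
from workcell import manip
a=viewer.camera('scene');b=viewer.camera('top')
o=cv2.imread('pics/top0.png');os=cv2.imread('pics/scene0.png')
for im in(o,b):
  print(mug(im,'top',(329,230),(95,80,40),(120,255,255))[:2]);print(mug(im,'top',(440,231),(3,108,35),(14,170,255))[:2])
cv2.imwrite('pics/d.png',np.vstack([np.hstack([a[130:330,150:450],os[130:330,150:450]]),np.hstack([cv2.absdiff(a,os)[130:330,150:450],b[150:350,250:550]])]))
print(manip.get_obs()['ft_force'])
```

```text
(array([ 0.55115803, -0.02032479,  0.0490646 ]), array([ 303,  202,   54,   71, 2424], dtype=int32))
(array([ 0.55121192, -0.22463258,  0.05211196]), array([ 411,  203,   58,   73, 2631], dtype=int32))
(array([ 0.55115803, -0.02032479,  0.0490646 ]), array([ 303,  202,   54,   71, 2424], dtype=int32))
(array([ 0.55120208, -0.22464567,  0.05209714]), array([ 411,  203,   58,   74, 2630], dtype=int32))
[-0.58489393 -0.12260742  0.04405864]
```

View pics/d.png

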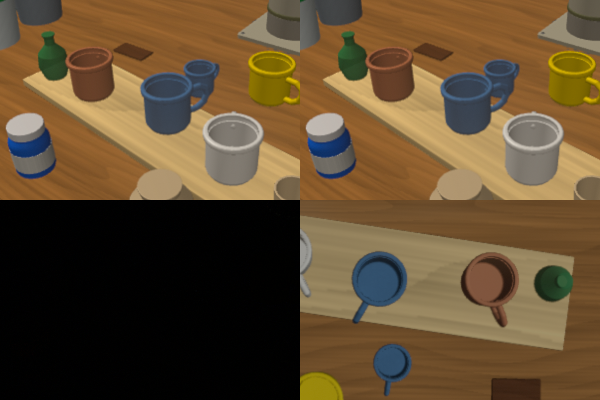

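The difference picture is black around the mugs. Neither mug moved, and the arm is clear of everything.

```bash
python3 -c "
from workcell import manip
print(manip.hand_in())"
```

```text
the job is handed in; nothing more can be done
None
```

I tapped the blue mug's rim, then the brown mug's rim, then its handle (about 5 to 7 N each, straight down). Before-and-after pictures show that neither mug moved, and the job is handed in.

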